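Start the gadget dryer and bare its inner lid

TASK

Get the small gadget dryer on the sideboard going: press its start button fully down and let it spring back, then carry the two nested lids together from the coaster and lower them gently onto the open pot, so that both sit properly home, and let go of them. Then lift off the outer lid alone, keeping it level, with the inner lid left undisturbed and seated on the pot, and finish while still holding the outer lid in the air, clear above the inner lid's knob. Do not part the lids before they sit on the pot, and leave everything else where it is.

Things in the scene. Friction and masses are not known exactly. Their poses are not given: they have to be found in the camera images.
- dryer: white dryer, fixed to the table: a base plate 150 mm in x, from -78 to +152 mm in y, 30 mm high, carrying an open round white pot (outer diameter 106, inner diameter 98, 70 mm tall, its rim 100 mm above the table). Origin on the table under the pot's centre; the start button lies 112 mm along its own +y.
- pot_mouth (a point): centre of the pot's open mouth, level with its rim, 100 mm above the table; z up
- start (a joint): the dryer's start button, 0 = up, 0.006 m = fully down; a spring that starts at 1.5 N and needs 5 N fully down; it springs back when let go
- start_top (a point): centre of the start button's round flat top (diameter 28 mm, white, in a grey collar of diameter 44), which faces up, about 52 mm above the table
- coaster: cork coaster, diameter 120, 5 mm thick, fixed; the nested lids start on it. Origin at the centre of its underside
- inner_lid: white inner lid, 0.15 to 0.31 kg. Origin: centre of its underside, z up. Plug diameter 90 mm (bevelled foot) from z 0 to 14, enters the pot; flange diameter 110 from z 14 to 20, whose underside rests on the pot's rim (origin then 14 mm below pot_mouth); round knob from z 20 to 85, see knob_top. Lifted by the knob, it carries the outer lid along.
- knob_top (a point): centre of the top of the inner lid's plain round knob, diameter 22 mm, which passes up through the outer lid's bore and stands 30 mm above its collar; 85 mm above the inner lid's origin
- outer_lid: white outer lid, 0.14 to 0.28 kg, loose on the inner lid's flange. Origin: centre of its lower edge, z up. Skirt of outer diameter 126, inner 118 mm from z 0 to 10, round the flange; plate from z 10 to 15; collar from z 15 to 45, see collar_top. Nested, its origin is 10 mm above the inner lid's; it must rise 75 mm more for its lower edge to clear the knob.
- collar_top (a point): centre of the top of the outer lid's round collar, 45 mm above that lid's origin: 30 mm tall, outer diameter 48, bore 32 mm with the knob standing in it. Lifted by the collar, the outer lid leaves the inner lid behind.
- earbud_case: closed black earbud case, 58 x 46 x 24 mm, lying between the task's things; a bystander, origin at the centre of its underside
- remote: black remote control, 140 x 40 x 18 mm, lying in front of the case; a bystander, origin at the centre of its underside
- screw_jar: small closed glass jar, diameter 48, height about 55 mm, beyond the case; a bystander, origin at the centre of its underside
- mug: blue mug, diameter 80, height 90 mm, towards the far side; a bystander, origin at the centre of its underside
- charger: white plug-in charger, 50 x 45 x 30 mm, towards the far side; a bystander, origin at the centre of its underside
- plant_pot: terracotta pot with a small succulent, diameter 72, height 60 mm without the leaves, towards the far side; a bystander, origin at the centre of its underside
Mind the look-alikes: they are no part of the job. Leave any green or orange look-alike of the outer_lid alone. Leave any red look-alike of the inner_lid alone.

How it is judged:
On the way, in this order (a step that is already met when the one before it is completed fails the run):
1. the start button is pressed fully down (value of joint start above 0.005 m), for 0.05 s.
2. the start button has sprung back up (value of joint start below 0.001 m), for 0.1 s.
3. both lids, nested, are seated on the pot and let go (horizontal distance between inner_lid and pot_mouth below 0.007 m and z of inner_lid in the frame of pot_mouth between -0.018 and -0.01 m and angle between each of inner_lid, outer_lid's own z axis and vertical below 0.06 rad and z of outer_lid in the frame of inner_lid below 0.013 m and contact force between the fingers and inner_lid below 0.3 N and contact force between the fingers and outer_lid below 0.3 N and linear speed of inner_lid below 0.03 m/s), for 0.2 s.
At the end, for the whole second after the job is handed in: Fingers hold the outer lid (over 2 N), still, within 0.3 rad of level, 75 mm or more above where it sat, touching nothing else; inner lid untouched, seated on the pot: within 7 mm of centre, flange within 4 mm of the rim, within 0.06 rad of level; button up (horizontal distance between inner_lid and pot_mouth below 0.007 m and z of inner_lid in the frame of pot_mouth between -0.018 and -0.01 m and angle between inner_lid's own z axis and vertical below 0.06 rad and value of joint start below 0.001 m and z of outer_lid in the frame of inner_lid above 0.085 m and angle between outer_lid's own z axis and vertical below 0.3 rad and contact force between the fingers and outer_lid above 2 N and contact force between the fingers and inner_lid below 0.3 N and contact force between outer_lid and inner_lid below 0.1 N and contact force between outer_lid and dryer below 0.1 N and linear speed of outer_lid below 0.04 m/s and linear speed of inner_lid below 0.03 m/s); the arm keeps its last pose, push and grip.
It fails at once if the lids are parted while the inner lid is not seated on the pot (distance between outer_lid and inner_lid above 0.022 m and not (horizontal distance between inner_lid and pot_mouth below 0.007 m and z of inner_lid in the frame of pot_mouth between -0.018 and -0.01 m and angle between inner_lid's own z axis and vertical below 0.06 rad)).
It fails at once if the lids are dropped onto the pot instead of lowered (horizontal distance between inner_lid and pot_mouth below 0.03 m and z of inner_lid in the frame of pot_mouth below 0.03 m and linear speed of inner_lid above 0.45 m/s).
It fails at once if the outer lid is tipped (angle between outer_lid's own z axis and vertical above 0.5 rad).
It fails at once if a bystander is moved more than 30 mm (distance of any of earbud_case, remote, screw_jar, mug, charger, plant_pot from where it was at the start of the episode above 0.03 m).
It also fails if it takes over 64 s, if anything falls off the work surface, if the arm or the gripper's body presses on something with over 40 N, if the wrist force passes 120 N, or if a joint passes its speed limit or range.

ROBOT

A 6-joint arm with a two-finger parallel gripper is mounted at the origin on the work surface. World frame = base frame: x ahead of the robot, y to its left, z up, the work surface at z = 0. Lengths are in m, angles in rad, forces in N, time in s.
With the tool pointing down it reaches from about 0.425 to 0.95 m from the base axis. Payload 3.5 kg.
Tool frame: the origin (TCP) lies midway between the tips of the shut fingers; the grasp point (between the pads) lies 19 mm behind it; z points along the fingers, y is the direction in which the jaws open and shut (so a half turn about z gives the same grasp; the last joint's range is limited). The gripper opens to 85 mm and grips with 20 to 120 N. Pads are 22 mm wide; open, the fingers measure 114 mm over their backs; the gripper's body (76 mm by 85 mm) begins 54 mm behind the grasp point. The pads swing forward as they close: fully open they stand 13 mm farther back than shut.
Start: joints at [-1.442, 0.286, 1.577, -0, 1.279, -0.15], TCP at [0.186, -0.649, 0.231] pointing down, gripper open.
Joint ranges: [-2.77, 2.77], [-0.9, 2.22], [0.21, 2.48], [-1.53, 4.67], [0.24, 2.81], [-2.84, 2.84]. Speed limits (rad/s): [2.79, 2.79, 3.14, 3.14, 3.14, 3.14].

INTERFACE

Orientations are given as a unit quaternion [x, y, z, w].
In Python, from plant import ctrl gives the robot as it stands.
- The arm moves only by the tool apply_moves, never from a script. Its argument "moves" is a list that holds one entry, the list of rows, each a list of 7 numbers: the shift along the tool's x, y, z in m, then the turn, a rotation vector about the tool's x, y, z in degrees, then the gripper's target within -1 to 1 (shut at 1, half-way at 0, fully open at -1). In form: [[[tx, ty, tz, ax, ay, az, hand], ...]]. A call has 1 to 12 rows; each row shifts and turns the pose as measured when the row begins, along the tool's axes as they then stand; what a row does not reach is not made up. A row lasts 1/10 s, in which the tool goes at most 50 mm and 8.59 degrees, less where a joint would pass 70% of its speed; a pose out of reach is approached as far as the arm can. A call with a gripper value outside its range is refused whole. The fingers move at their own pace and stop on an object; "force" is the grip in N (left out, the last holds). Time passes only in rows, so rows that do not move let the fingers close. It gives the time, the measured TCP pose, the force and the opening at its end, in the units of the state.
- ctrl.get_state(): the state, without advancing time (a new reading comes with each control period).
- ctrl.read_camera(name): name is "side" or "top" or "wrist"; returns the picture (400x640x3 uint8, red, green, blue); there is no depth.
- ctrl.get_calibration(name): a dict with "camera_matrix" (3x3 intrinsics, pixels), "k1" (the pictures are not rectified: a ray, as slopes to the right and down, at radius r is drawn at 1 + k1 r^2 times it, then the intrinsics apply), "cam_to_world" (4x4, takes a point from camera to world coordinates). Camera axes: x right, y up, looking along -z (the intrinsics and any distortion apply to the point x, -y, -z); pixel columns grow to the right and rows downward; lengths in m; the calibration is good to about 2 mm. A picture is of the moment at which its call begins: read the wrist's pose just before it. get_calibration takes no time and is no camera call; for the wrist camera it gives the pose at the moment of the call.
- ctrl.sign_off(): hands the job in, once; it reports no verdict.
The state is a dict: "time": time; "qpos": joint angles; "dq": joint speeds; "joint_efforts": joint torques, N m; "eef_pos": TCP position; "tcp_rot": TCP orientation; "contact_force": force on the tool from outside, world axes, zero at the start; "wrist_torque": the same for the moment, N m; "opening": opening from 0.0 (shut) to 1.0 (fully open).
Only numpy, scipy, OpenCV 4.12 (cv2) and the standard library are available. Lean on these libraries where they do the work, as an engineer would, in place of code of your own. Each camera call takes 0.05 s, during which the arm holds its last target. There are 200 camera calls.

## Working session

There is one attempt and no reset: what is moved stays moved. The work goes in short steps, Python scripts to look and compute and a tool call to move; the robot and the scene stay as the last step left them, time stands still between calls to the robot, and variables do not carry over. Pictures are saved under pics/ and viewed, about 8 in all and at most 12, crops included, and the job is handed in when it is done.

Besides the shell and the picture viewer there is one more tool, called in YAML: its name, and indented under it one key for each argument. apply_moves: Moves the arm, as the interface text tells. Its arguments: {"type":"object","properties":{"moves":{"type":"array","items":{"type":"array","items":{"type":"array","items":{"type":"number"}}}},"force":{"type":"number"}},"required":["moves"]}

```bash
mkdir -p pics; ls
python3 - <<'E'
from plant import ctrl
import cv2,numpy as np
for n in ("top","side"):
    im=ctrl.read_camera(n); cv2.imwrite(f"pics/{n}0.png",im[:,:,::-1])
    c=ctrl.get_calibration(n); print(n,c)
s=ctrl.get_state(); print(s)
E
```

```text
pics
top {'camera_matrix': array([[518.51930585,   0.        , 321.63823935],
       [  0.        , 518.51930585, 204.59980685],
       [  0.        ,   0.        ,   1.        ]]), 'k1': -0.035288200016910166, 'cam_to_world': array([[ 0.01245884,  0.99477724, -0.10130653,  0.40020434],
       [-0.99956821,  0.01508667,  0.02521478, -0.01444909],
       [ 0.02661147,  0.10094864,  0.99453567,  1.39811242],
       [ 0.        ,  0.        ,  0.        ,  1.        ]])}
side {'camera_matrix': array([[492.83153689,   0.        , 323.712684  ],
       [  0.        , 492.83153689, 195.44630026],
       [  0.        ,   0.        ,   1.        ]]), 'k1': 0.026482570984324723, 'cam_to_world': array([[ 0.98225005,  0.13694837, -0.12817949,  0.38471069],
       [-0.18634318,  0.63419731, -0.75037989, -0.89769681],
       [-0.02147222,  0.76094606,  0.64845974,  0.85410046],
       [ 0.        ,  0.        ,  0.        ,  1.        ]])}
{'time': 0.1, 'qpos': array([-1.44198422e+00,  2.87136660e-01,  1.57802696e+00,  3.83715003e-06,
        1.27861420e+00, -1.49977423e-01]), 'dq': array([-0.00047551, -0.0018609 , -0.00336334, -0.00117195, -0.00062579,
       -0.00088769]), 'joint_efforts': array([ 1.17472504e-03, -4.07294941e+01, -2.93700510e+01, -1.54214972e-04,
        3.40467515e-03, -9.59931867e-08]), 'eef_pos': array([ 0.18572131, -0.64832795,  0.23004775]), 'tcp_rot': array([ 9.90299757e-01,  1.38943141e-01,  1.33987809e-05, -1.09250324e-03]), 'contact_force': array([ 0.0959521 , -0.63715599, -0.47705604]), 'wrist_torque': array([-0.0103337 ,  0.02892   ,  0.03470419]), 'opening': 1.0014188032716578}
```

View pics/top0.png

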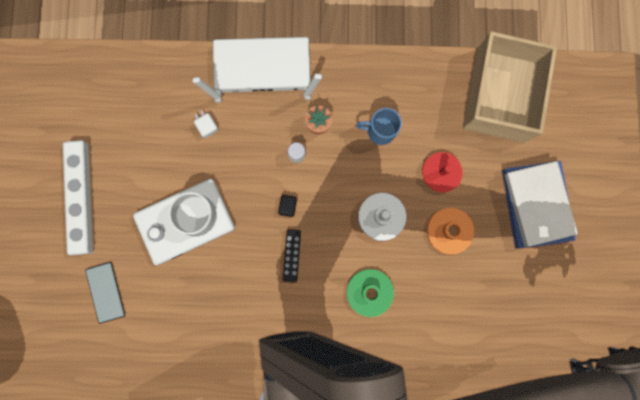

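View pics/side0.png

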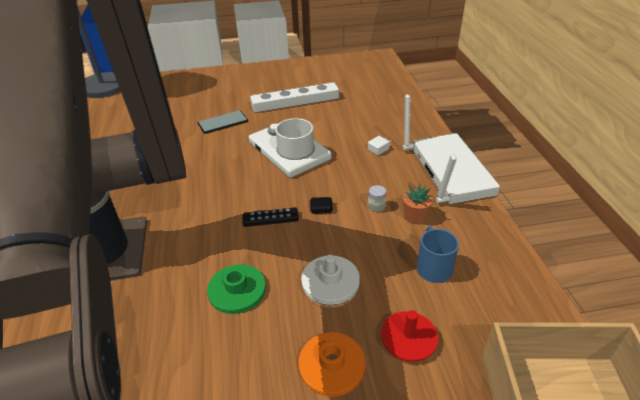

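The top view shows the dryer at about (185,222), with its pot mouth at (193,213) and its button at (156,233). The white nested lids are at (383,216). The look-alikes are green (371,293), orange (451,231) and red (442,171), and the white one is the only match. I'll confirm that in an enlarged crop.

Run:
```python
import cv2,numpy as np
t=cv2.imread("pics/top0.png");s=cv2.imread("pics/side0.png")
r=lambda im,x,y,w,h,k:cv2.resize(im[y:y+h,x:x+w],None,fx=k,fy=k,interpolation=cv2.INTER_CUBIC)
a=r(t,130,172,110,100,3.6);b=r(t,330,172,110,100,3.6);c=r(s,245,100,110,75,3.6);d=r(s,280,240,110,75,3.6)
cv2.imwrite("pics/crop.png",np.vstack([np.hstack([a,b]),np.hstack([c,d])])[:600])
```

```text
(no output)
```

View pics/crop.png

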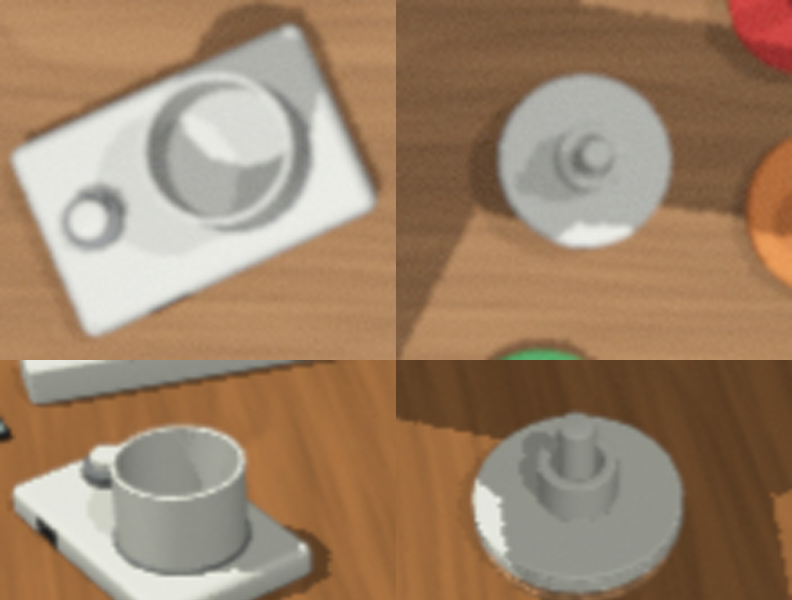

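Top crop: the pot rim centre is at pixel (191.7,213.7), the button top at (154.7,232.8), the knob top at (385.6,214.8) and the lid plate centre at (382.5,216.4). Side crop: the pot rim is at (294.7,128.5) and the knob top at (330.8,256.9). The white pair shows the knob standing in the bore on the cork coaster, so it's the right target.

```bash
cat > h.py <<'E'
from plant import ctrl
import cv2,numpy as np
from scipy.spatial.transform import Rotation as R
def ray(n,u,v,c=None):
    c=c or ctrl.get_calibration(n)
    p=cv2.undistortPoints(np.array([[[u,v]]],float),c["camera_matrix"],np.array([c["k1"],0,0,0]))[0,0]
    T=c["cam_to_world"]; return T[:3,3],T[:3,:3]@[p[0],-p[1],-1]
def at(n,u,v,z,c=None):
    o,d=ray(n,u,v,c); return (o+d*(z-o[2])/d[2])[:2]
def proj(P,c):
    T=np.linalg.inv(c["cam_to_world"]); p=T[:3,:3]@np.asarray(P)+T[:3,3]
    q=np.array([[p[0],-p[1],-p[2]]])
    return cv2.projectPoints(q,np.zeros(3),np.zeros(3),c["camera_matrix"],np.array([c["k1"],0,0,0.]))[0][0,0]
def rel(P,yaw_y=None):
    s=ctrl.get_state(); r=R.from_quat(s["tcp_rot"])
    print("tool shift",np.round(r.inv().apply(np.array(P)-s["eef_pos"]),4),"eef",np.round(s["eef_pos"],4),"y axis",np.round(r.as_matrix()[:,1],3),"z",np.round(r.as_matrix()[:,2],3),"F",np.round(s["contact_force"],1),"t",s["time"],"open",round(s["opening"],3),"q",np.round(s["qpos"],2))
E
python3 - <<'E'
from h import *
for n,nm,u,v,z in [("top","pot",191.7,213.7,.1),("side","pot",294.7,128.5,.1),("top","btn",154.7,232.8,.052),("top","knob",385.6,214.8,.09),("side","knob",330.8,256.9,.09),("top","plate",382.5,216.4,.03),("top","case",288,205.5,.024),("top","jar",297,152,.055)]:
    print(n,nm,np.round(at(n,u,v,z),4))
rel([.57,.43,.2])
E
```

```text
top pot [0.5046 0.2775]
side pot [0.5081 0.2773]
top btn [0.4576 0.3819]
top knob [ 0.5099 -0.2105]
side knob [ 0.5134 -0.2106]
top plate [ 0.5105 -0.2112]
top case [0.5364 0.0402]
top jar [0.675 0.018]
tool shift [ 0.6662 -0.9309  0.0323] eef [ 0.1857 -0.6483  0.23  ] y axis [ 0.275 -0.961 -0.002] z [-0.     0.002 -1.   ] F [ 0.1 -0.6 -0.5] t 0.1 open 1.001 q [-1.44  0.29  1.58  0.    1.28 -0.15]
```

apply_moves:
  moves:
    - [[0.0434, -0.0218, 0, 0, 0, 0, -1], [0.0434, -0.0218, 0, 0, 0, 0, -1], [0.0434, -0.0218, 0, 0, 0, 0, -1], [0.0434, -0.0218, 0, 0, 0, 0, -1], [0.0434, -0.0218, 0, 0, 0, 0, -1], [0.0434, -0.0218, 0, 0, 0, 0, -1], [0.0254, -0.0343, 0, 0, 0, 0, -1], [0.0254, -0.0343, 0, 0, 0, 0, -1], [0.0254, -0.0343, 0, 0, 0, 0, -1], [0.0254, -0.0343, 0, 0, 0, 0, -1], [0.0254, -0.0343, 0, 0, 0, 0, -1], [0, 0, 0, 0, 0, 0, -1]]
  force: 60

```text
time: 1.3
eef_pos: [0.4824, -0.2352, 0.2234]
tcp_rot: [0.991, 0.136, -0.002, -0.006]
contact_force: [-1.0, -0.7, -0.1]
opening: 1.0
```

Run:
```python
from h import *
rel([.511,-.211,.2])
c=ctrl.get_calibration("wrist"); im=ctrl.read_camera("wrist"); cv2.imwrite("pics/w1.png",im[:,:,::-1])
print(c, proj([.511,-.211,.09],c), proj([.511,-.211,.06],c))
np.save("w1.npy",c["cam_to_world"])
```

```text
tool shift [ 0.0342 -0.0153  0.0236] eef [ 0.4824 -0.2352  0.2234] y axis [ 0.27  -0.963 -0.013] z [-0.006  0.012 -1.   ] F [-1.  -0.7 -0.1] t 1.3 open 1.0 q [-0.65 -0.01  1.92  0.01  1.24  0.65]
{'camera_matrix': array([[278.08120211,   0.        , 318.1009744 ],
       [  0.        , 278.08120211, 200.41473989],
       [  0.        ,   0.        ,   1.        ]]), 'k1': -0.04359597627817893, 'cam_to_world': array([[ 0.26946653,  0.9226324 ,  0.27592978,  0.55106001],
       [-0.96291666,  0.26212736,  0.06388079, -0.21827405],
       [-0.01339026, -0.28291112,  0.95905266,  0.36624014],
       [ 0.        ,  0.        ,  0.        ,  1.        ]])} [303.88639082 156.96767445] [305.59910959 153.33613304]
```

View pics/w1.png

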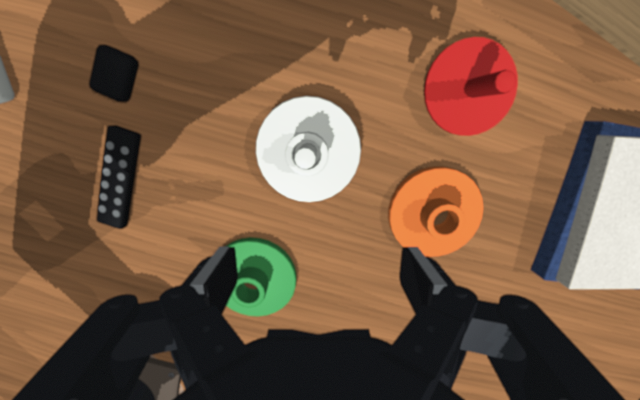

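The wrist view shows the white knob top at (304.5,158). I predicted (303.9,157), so the lids are at about (0.511,-0.211). I'll do the button next, with the fingers shut.

apply_moves:
  moves:
    - [[0.0149, -0.0355, 0, 0, 0, 0, 1], [0.0149, -0.0355, 0, 0, 0, 0, 1], [0.0149, -0.0355, 0, 0, 0, 0, 1], [0.0149, -0.0355, 0, 0, 0, 0, 1], [0.0149, -0.0355, 0, 0, 0, 0, 1], [0.0149, -0.0355, 0, 0, 0, 0, 1], [0.0149, -0.0355, 0, 0, 0, 0, 1], [0.0149, -0.0355, 0, 0, 0, 0, 1], [0.003, -0.0395, 0, 0, 0, 0, 1], [0.003, -0.0395, 0, 0, 0, 0, 1], [0.003, -0.0395, 0, 0, 0, 0, 1], [0.003, -0.0395, 0, 0, 0, 0, 1]]

```text
time: 2.55
eef_pos: [0.4974, 0.221, 0.2238]
tcp_rot: [0.992, 0.122, -0.003, -0.002]
contact_force: [1.0, -0.6, -0.1]
opening: 0.0
```

Run:
```python
from h import *
rel([.458,.381,.12])
c=ctrl.get_calibration("wrist"); im=ctrl.read_camera("wrist"); cv2.imwrite("pics/w2.png",im[:,:,::-1])
print(proj([.506,.2775,.1],c), proj([.458,.381,.052],c))
np.save("w2.npy",c["cam_to_world"])
```

```text
tool shift [ 0.0013 -0.1643  0.1046] eef [0.4974 0.221  0.2238] y axis [ 0.243 -0.97  -0.005] z [-0.007  0.003 -1.   ] F [ 1.  -0.6 -0.1] t 2.55 open 0.0 q [0.23 0.01 1.9  0.01 1.24 1.55]
[264.12448294 170.23618098] [178.01453831 181.08595515]
```

View pics/w2.png

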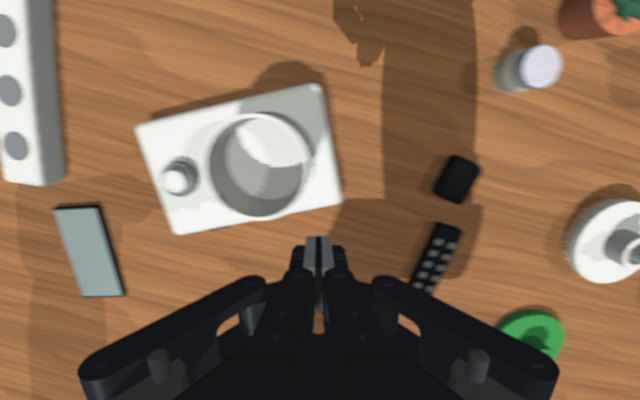

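The pot rim is centred at about (262,165) and the button at (176,179), within 2–5 px of prediction. That's good enough to press the button. I'll fix the pot centre more closely later.

apply_moves:
  moves:
    - [[0.0003, -0.0335, 0, 0, 0, 0, 1], [0.0003, -0.0335, 0, 0, 0, 0, 1], [0.0003, -0.0335, 0, 0, 0, 0, 1], [0.0003, -0.0335, 0, 0, 0, 0, 1], [0.0003, -0.0335, 0, 0, 0, 0, 1], [0, 0, 0.03, 0, 0, 0, 1], [0, 0, 0.03, 0, 0, 0, 1], [0, 0, 0.03, 0, 0, 0, 1], [0, 0, 0.03, 0, 0, 0, 1], [0, 0, 0, 0, 0, 0, 1]]

```text
time: 3.6
eef_pos: [0.4649, 0.3867, 0.1]
tcp_rot: [0.993, 0.119, -0.002, -0.002]
contact_force: [-0.5, 0.3, -0.3]
opening: 0.003
```

Run:
```python
from h import *
rel([.4575,.3825,.044])
```

```text
tool shift [-0.008   0.0026  0.056 ] eef [0.4649 0.3867 0.1   ] y axis [ 0.237 -0.971 -0.005] z [-0.004  0.004 -1.   ] F [-0.5  0.3 -0.3] t 3.6 open 0.003 q [0.52 0.27 1.85 0.01 1.02 1.85]
```

apply_moves:
  moves:
    - [[-0.008, 0.0026, 0.02, 0, 0, 0, 1], [0, 0, 0.015, 0, 0, 0, 1], [0, 0, 0.008, 0, 0, 0, 1], [0, 0, 0.004, 0, 0, 0, 1], [0, 0, 0.004, 0, 0, 0, 1], [0, 0, 0.004, 0, 0, 0, 1], [0, 0, 0, 0, 0, 0, 1]]

```text
time: 4.3
eef_pos: [0.4652, 0.3819, 0.0495]
tcp_rot: [0.993, 0.117, 0.002, -0.003]
contact_force: [-1.8, -1.0, 3.5]
opening: -0.002
```

apply_moves:
  moves:
    - [[0, 0, 0.004, 0, 0, 0, 1], [0, 0, 0.004, 0, 0, 0, 1], [0, 0, 0.004, 0, 0, 0, 1], [0, 0, 0.003, 0, 0, 0, 1], [0, 0, 0, 0, 0, 0, 1]]

```text
time: 4.8
eef_pos: [0.4661, 0.3825, 0.0474]
tcp_rot: [0.993, 0.119, -0.0, -0.001]
contact_force: [-1.6, -2.4, 3.7]
opening: 0.0
```

apply_moves:
  moves:
    - [[0, 0, 0.008, 0, 0, 0, 1], [0, 0, 0.008, 0, 0, 0, 1], [0, 0, 0.008, 0, 0, 0, 1], [0, 0, 0.008, 0, 0, 0, 1]]

```text
time: 5.2
eef_pos: [0.4674, 0.3835, 0.0453]
tcp_rot: [0.992, 0.122, -0.007, 0.005]
contact_force: [-16.7, -11.2, 38.3]
opening: -0.002
```

It's bottomed out at 38 N. I'll lift straight up.

apply_moves:
  moves:
    - [[0, 0, 0.002, 0, 0, 0, 1], [0, 0, -0.02, 0, 0, 0, 1], [0, 0, -0.03, 0, 0, 0, 1], [0, 0, -0.04, 0, 0, 0, 1], [0, 0, -0.04, 0, 0, 0, 1], [0, 0, -0.04, 0, 0, 0, -1], [0.01, 0.03, 0, 0, 0, 0, -1], [0.01, 0.03, 0, 0, 0, 0, -1], [0.0, 0.03, 0, 0, 0, 0, -1], [0, 0, 0, 0, 0, 0, -1]]

```text
time: 6.2
eef_pos: [0.5154, 0.3045, 0.2276]
tcp_rot: [0.992, 0.125, 0.003, 0.001]
contact_force: [-0.0, 0.5, 0.7]
opening: 0.848
```

Run:
```python
from h import *
rel([.511,-.211,.16])
c=ctrl.get_calibration("wrist"); im=ctrl.read_camera("wrist")
print(proj([.506,.2775,.1],c), proj([.458,.381,.052],c))
np.save("w3.npy",c["cam_to_world"])
u,v=proj([.506,.2775,.1],c); x0=max(0,int(u)-100);y0=max(0,int(v)-75); print(x0,y0)
cv2.imwrite("pics/w3.png",cv2.resize(im[y0:y0+150,x0:x0+200,::-1],None,fx=4,fy=4,interpolation=cv2.INTER_CUBIC))
```

```text
tool shift [-0.1324  0.498   0.0686] eef [0.5154 0.3045 0.2276] y axis [ 0.248 -0.969  0.003] z [ 0.006 -0.002 -1.   ] F [-0.   0.5  0.7] t 6.2 open 0.848 q [ 0.37  0.12  1.78 -0.    1.24  1.69]
[340.67129462 207.63760799] [244.38564133 212.2270583 ]
240 132
```

View pics/w3.png

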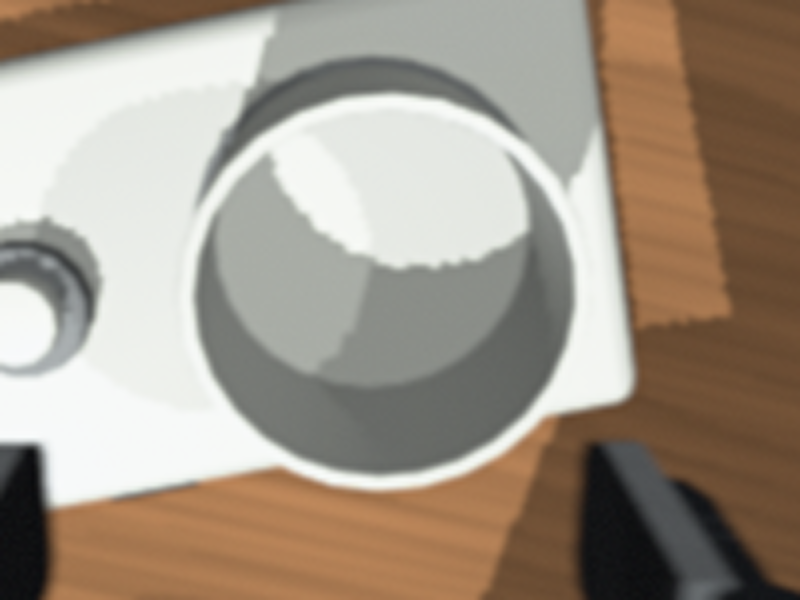

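The enlarged view shows the rim's outer edge from columns 181 to 588 and rows 94 to 489, so its centre is at wrist pixel (336.1,204.9). I predicted (340.7,207.6). I'll compare the cameras, retaking the wrist shot now that the arm has settled.

Run:
```python
from h import *
c=ctrl.get_calibration("wrist"); c0=dict(c); c0["cam_to_world"]=np.load("w3.npy"); print(c["cam_to_world"][:3,3],c0["cam_to_world"][:3,3])
im=ctrl.read_camera("wrist"); cv2.imwrite("pics/w4.png",im[:,:,::-1])
E=[(240+181/4,132+290/4),(240+588/4,132+290/4),(240+384/4,132+94/4),(240+384/4,132+489/4)]
W=[at("wrist",u,v,.1,c0) for u,v in E]; print(np.round(W,4),"mean",np.mean(W,0),[np.linalg.norm(W[0]-W[1]),np.linalg.norm(W[2]-W[3])])
old=cv2.imread("pics/w3.png")
u,v=240,132
crop=cv2.resize(im[132:282,240:440,::-1],None,fx=4,fy=4,interpolation=cv2.INTER_CUBIC)
print("image shift",cv2.phaseCorrelate(np.float32(old[:,:,1]),np.float32(crop[:,:,1])))
for n,t,nm in (("top",[(130+147/3.6,213.7),(130+298/3.6,213.7),(191.8,172+72/3.6),(191.8,172+227/3.6)],"t"),("side",[(245+112/3.6,128.5),(245+246/3.6,128.5),(294.7,100+67/3.6),(294.7,100+138/3.6)],"s")):
    W=[at(n,u,v,.1) for u,v in t]; print(n,np.round(W,4),np.mean(W,0),[np.linalg.norm(W[0]-W[1]),np.linalg.norm(W[2]-W[3])])
# button from wrist crop: (12,325)
print(at("wrist",240+15/4,132+322/4,.052,c0))
```

```text
[0.58260007 0.32303728 0.37102644] [0.58296138 0.32183233 0.37088333]
[[0.4953 0.3331]
 [0.5209 0.2325]
 [0.556  0.2961]
 [0.4541 0.2682]] mean [0.50657413 0.28247209] [np.float64(0.1038210830979923), np.float64(0.1055951893237002)]
image shift ((0.9611436052135787, 0.06728073553631475), 0.1118250478108724)
top [[0.5038 0.3296]
 [0.5054 0.2249]
 [0.5593 0.2793]
 [0.4513 0.2753]] [0.50495294 0.27725492] [np.float64(0.10473983850469845), np.float64(0.10811464450746658)]
side [[0.4569 0.2887]
 [0.5593 0.2658]
 [0.5156 0.3293]
 [0.501  0.2284]] [0.50819021 0.2780444 ] [np.float64(0.10495315708343282), np.float64(0.10194355903676659)]
[0.45746464 0.38168886]
```

```bash
cat >> h.py <<'E'
def ring(im,c,z,guess,rs=(.0455,.051,.0565),span=.009):
    g=cv2.GaussianBlur(im,(3,3),0).astype(np.float32).mean(2); th=np.linspace(0,2*np.pi,180,endpoint=False)
    T=np.linalg.inv(c["cam_to_world"]); best=(-1e9,)
    def samp(x,y,r):
        P=np.c_[x+r*np.cos(th),y+r*np.sin(th),np.full(180,z)]@T[:3,:3].T+T[:3,3]
        q=cv2.projectPoints(P*[1,-1,-1],np.zeros(3),np.zeros(3),c["camera_matrix"],np.array([c["k1"],0,0,0.]))[0].astype(np.float32)
        return cv2.remap(g,q[:,0,0],q[:,0,1],cv2.INTER_LINEAR)[:,0]
    for x in guess[0]+np.arange(-span,span,.0005):
        for y in guess[1]+np.arange(-span,span,.0005):
            m=samp(x,y,rs[1]); s=np.clip(m-samp(x,y,rs[0]),-30,60).mean()+np.clip(m-samp(x,y,rs[2]),-30,60).mean()
            if s>best[0]: best=(s,round(x,4),round(y,4))
    return best
E
python3 - <<'E'
from h import *
c=ctrl.get_calibration("wrist"); im=ctrl.read_camera("wrist"); c2=ctrl.get_calibration("wrist"); print(c["cam_to_world"][:3,3]-c2["cam_to_world"][:3,3])
print("wrist",ring(im,c,.1,(.506,.28)))
for n in ("top","side"):
    print(n,ring(ctrl.read_camera(n),ctrl.get_calibration(n),.1,(.506,.28)))
rel([.506,.28,.2])
E
```

```text
[ 0.00035981 -0.00063082  0.00026103]
wrist (np.float32(84.97902), np.float64(0.5045), np.float64(0.2815))
top (np.float32(31.843914), np.float64(0.5065), np.float64(0.284))
side (np.float32(38.068794), np.float64(0.5055), np.float64(0.2815))
tool shift [-0.0145  0.0247  0.0271] eef [0.5137 0.3076 0.2271] y axis [ 0.252 -0.968  0.002] z [ 0.004 -0.001 -1.   ] F [-0.4  0.  -0.7] t 6.45 open 1.004 q [ 0.37  0.12  1.78 -0.    1.24  1.69]
```

All three cameras now put the pot at about (0.505,0.2815), which is 111 mm from the button, where 112 is expected. I'm moving back to the lids.

apply_moves:
  moves:
    - [[-0.011, 0.0415, 0, 0, 0, 0, -1], [-0.011, 0.0415, 0, 0, 0, 0, -1], [-0.011, 0.0415, 0, 0, 0, 0, -1], [-0.011, 0.0415, 0, 0, 0, 0, -1], [-0.011, 0.0415, 0, 0, 0, 0, -1], [-0.011, 0.0415, 0, 0, 0, 0, -1], [-0.011, 0.0415, 0, 0, 0, 0, -1], [-0.011, 0.0415, 0, 0, 0, 0, -1], [-0.011, 0.0415, 0, 0, 0, 0, -1], [-0.011, 0.0415, 0, 0, 0, 0, -1], [-0.011, 0.0415, 0, 0, 0, 0, -1], [-0.011, 0.0415, 0, 0, 0, 0, -1]]

```text
time: 7.65
eef_pos: [0.5182, -0.2083, 0.2246]
tcp_rot: [0.99, 0.142, 0.004, -0.001]
contact_force: [0.5, 0.5, 0.6]
opening: 0.999
```

Run:
```python
from h import *
rel([.511,-.211,.062])
```

```text
tool shift [-0.0088  0.0006  0.1625] eef [ 0.5182 -0.2083  0.2246] y axis [ 0.282 -0.959 -0.   ] z [ 0.007  0.002 -1.   ] F [0.5 0.5 0.6] t 7.65 open 0.999 q [-0.57  0.03  1.88  0.01  1.23  0.72]
```

apply_moves:
  moves:
    - [[-0.008, 0.0006, 0.03, 0, 0, 0, -1], [0, 0, 0.03, 0, 0, 0, -1], [0, 0, 0.03, 0, 0, 0, -1], [0, 0, 0, 0, 0, 0, -1], [0, 0, 0, 0, 0, 0, -1]]

```text
time: 8.15
eef_pos: [0.5146, -0.215, 0.1335]
tcp_rot: [0.99, 0.141, 0.006, 0.001]
contact_force: [0.2, 0.3, 1.1]
opening: 1.001
```

Run:
```python
from h import *
c=ctrl.get_calibration("wrist"); im=ctrl.read_camera("wrist")
rel([.511,-.211,.062])
print(proj([.511,-.211,.09],c),proj([.511,-.211,.03],c))
u,v=proj([.511,-.211,.06],c); x0=max(0,int(u)-100);y0=min(250,max(0,int(v)-75)); print(x0,y0)
cv2.imwrite("pics/w5.png",cv2.resize(im[y0:y0+150,x0:x0+200,::-1],None,fx=4,fy=4,interpolation=cv2.INTER_CUBIC))
np.save("w5.npy",c["cam_to_world"])
```

```text
tool shift [-0.0028 -0.0047  0.0712] eef [ 0.5142 -0.2147  0.1333] y axis [ 0.28  -0.96   0.004] z [ 0.011 -0.001 -1.   ] F [-1.   0.2  0.9] t 8.2 open 1.002 q [-0.58  0.13  1.95  0.01  1.05  0.7 ]
[310.76922648 225.3057151 ] [312.14859106 202.15602954]
211 137
```

View pics/w5.png

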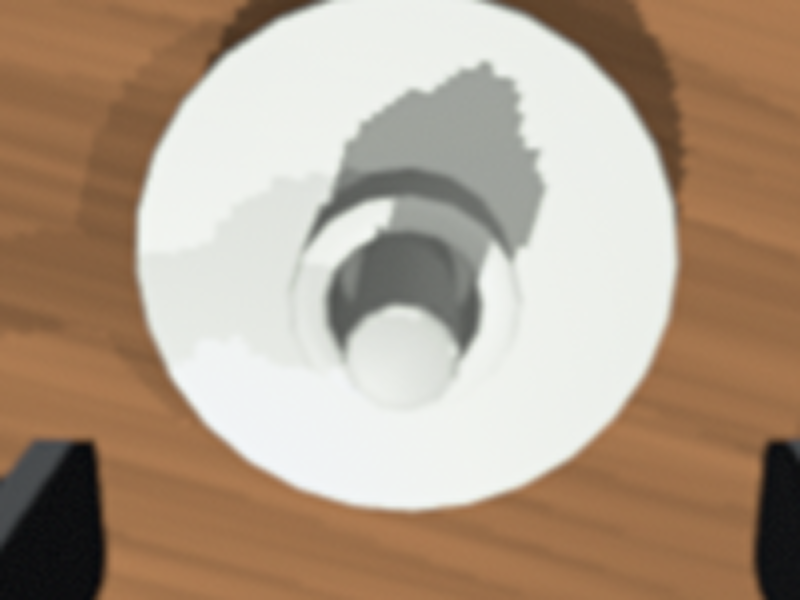

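The knob top is at (311.8,226.5) and I predicted (310.8,225.3), so the error is under 1 mm. I'll centre on it and go down.

apply_moves:
  moves:
    - [[-0.0036, -0.004, 0.02, 0, -0.4, 0, -1], [0, 0, 0.02, 0, 0, 0, -1], [0, 0, 0.015, 0, 0, 0, -1], [0, 0, 0.008, 0, 0, 0, -1], [0, 0, 0, 0, 0, 0, -1]]

```text
time: 8.7
eef_pos: [0.5167, -0.2133, 0.0775]
tcp_rot: [0.99, 0.143, 0.008, 0.007]
contact_force: [0.2, 0.6, -0.4]
opening: 1.004
```

Run:
```python
from h import *
rel([.5105,-.212,.063])
```

```text
tool shift [-0.0058 -0.0032  0.0144] eef [ 0.5167 -0.2133  0.0775] y axis [ 0.284 -0.959  0.016] z [ 0.018 -0.011 -1.   ] F [ 0.2  0.6 -0.4] t 8.7 open 1.004 q [-0.57  0.2   1.98 -0.    0.93  0.71]
```

```bash
cat >> h.py <<'E'
def lvl():
    r=R.from_quat(ctrl.get_state()["tcp_rot"]); d=r.inv().apply([0,0,-1]); print("level rot deg",np.round(np.degrees(np.cross([0,0,1],d)),2))
E
python3 -c "
from h import *
lvl()"
```

```text
level rot deg [ 0.92 -0.79  0.  ]
```

apply_moves:
  moves:
    - [[-0.0058, -0.0032, 0.004, 0.9, -0.8, 0, -1], [0, 0, 0, 0, 0, 0, -1]]

```text
time: 8.9
eef_pos: [0.5109, -0.2123, 0.0748]
tcp_rot: [0.99, 0.144, 0.0, 0.0]
contact_force: [-0.2, 0.5, -0.7]
opening: 1.001
```

```bash
python3 -c "
from h import *
rel([.5105,-.212,.063]);lvl()"
```

```text
tool shift [-0.0003 -0.0004  0.0118] eef [ 0.5109 -0.2123  0.0748] y axis [ 0.284 -0.959  0.001] z [ 0.001 -0.001 -1.   ] F [-0.2  0.5 -0.7] t 8.9 open 1.001 q [-0.58  0.2   1.99 -0.    0.95  0.71]
level rot deg [ 0.06 -0.02  0.  ]
```

Level and centred. I'll do the last 12 mm and then close on the knob.

apply_moves:
  moves:
    - [[0, 0, 0.008, 0, 0, 0, -1], [0, 0, 0.004, 0, 0, 0, -1], [0, 0, 0, 0, 0, 0, -1]]

```text
time: 9.2
eef_pos: [0.5117, -0.2131, 0.0633]
tcp_rot: [0.99, 0.143, 0.001, 0.001]
contact_force: [-0.2, -0.1, 0.1]
opening: 1.001
```

```bash
python3 -c "
from h import *
rel([.5105,-.212,.063]);lvl()"
```

```text
tool shift [-0.0009 -0.0014  0.0003] eef [ 0.5117 -0.2131  0.0633] y axis [ 0.284 -0.959  0.003] z [ 0.003 -0.002 -1.   ] F [-0.2 -0.1  0.1] t 9.2 open 1.001 q [-0.58  0.22  1.99 -0.    0.92  0.71]
level rot deg [ 0.18 -0.12  0.  ]
```

apply_moves:
  moves:
    - [[-0.0008, -0.0012, 0, 0.2, -0.1, 0, 0.3], [0, 0, 0, 0, 0, 0, 1], [0, 0, 0, 0, 0, 0, 1], [0, 0, 0, 0, 0, 0, 1], [0, 0, 0, 0, 0, 0, 1], [0, 0, 0, 0, 0, 0, 1], [0, 0, 0, 0, 0, 0, 1]]
  force: 80

```text
time: 9.9
eef_pos: [0.5105, -0.2118, 0.0635]
tcp_rot: [0.99, 0.144, 0.0, -0.0]
contact_force: [0.4, 1.0, 0.5]
opening: 0.23
```

```bash
python3 -c "
from h import *
rel([.5105,-.212,.063]);lvl()"
```

```text
tool shift [-0.0001  0.0002  0.0005] eef [ 0.5105 -0.2118  0.0635] y axis [ 0.284 -0.959 -0.001] z [-0.     0.001 -1.   ] F [0.4 1.  0.5] t 9.9 open 0.23 q [-0.58  0.22  1.99  0.    0.93  0.7 ]
level rot deg [-0.05 -0.01  0.  ]
```

The opening of 0.23 fits the 22 mm knob. I'll lift.

apply_moves:
  moves:
    - [[0, 0, -0.006, 0, 0, 0, 1], [0, 0, -0.01, 0, 0, 0, 1], [0, 0, -0.015, 0, 0, 0, 1], [0, 0, -0.02, 0, 0, 0, 1], [0, 0, -0.02, 0, 0, 0, 1], [0, 0, -0.02, 0, 0, 0, 1], [0, 0, -0.02, 0, 0, 0, 1], [0, 0, -0.02, 0, 0, 0, 1], [0, 0, -0.02, 0, 0, 0, 1], [0, 0, -0.01, 0, 0, 0, 1], [0, 0, 0, 0, 0, 0, 1]]

```text
time: 11.0
eef_pos: [0.5079, -0.2106, 0.2357]
tcp_rot: [0.99, 0.144, -0.001, -0.001]
contact_force: [-0.9, -0.9, -3.8]
opening: 0.233
```

```bash
python3 -c "
from h import *
rel([.505,.2815,.22]);lvl()
im=ctrl.read_camera('side'); cv2.imwrite('pics/s2.png',cv2.resize(im[150:330,200:440,::-1],None,fx=3,fy=3))"
```

```text
tool shift [ 0.137  -0.4726  0.0168] eef [ 0.5079 -0.2106  0.2357] y axis [ 0.284 -0.959 -0.003] z [-0.003  0.002 -1.   ] F [-0.9 -0.9 -3.8] t 11.0 open 0.233 q [-0.58  0.01  1.88  0.    1.26  0.7 ]
level rot deg [-0.17  0.11  0.  ]
```

View pics/s2.png

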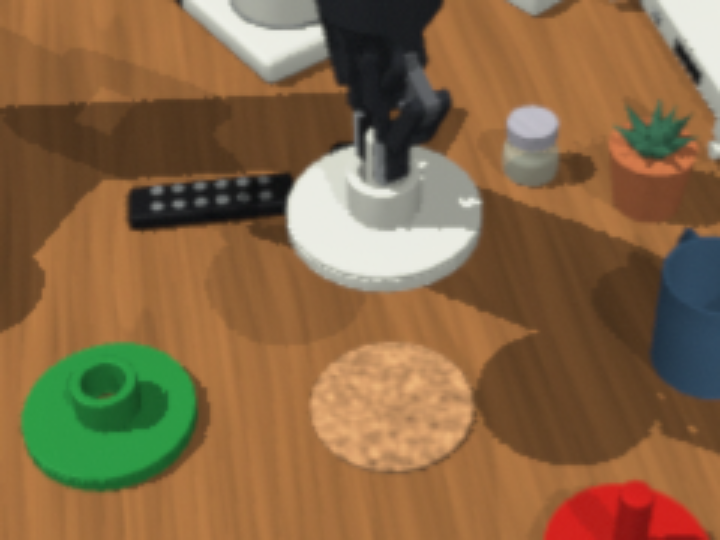

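Both lids hang level and nested from the knob, and the coaster is bare. I'll carry them to the pot.

apply_moves:
  moves:
    - [[0.006, -0.02, 0, 0, 0, 0, 1], [0.01, -0.035, 0, 0, 0, 0, 1], [0.0125, -0.0425, 0, 0, 0, 0, 1], [0.0125, -0.0425, 0, 0, 0, 0, 1], [0.0125, -0.0425, 0, 0, 0, 0, 1], [0.0125, -0.0425, 0, 0, 0, 0, 1], [0.0125, -0.0425, 0, 0, 0, 0, 1], [0.0125, -0.0425, 0, 0, 0, 0, 1], [0.0125, -0.0425, 0, 0, 0, 0, 1], [0.0125, -0.0425, 0, 0, 0, 0, 1], [0.01, -0.035, 0, 0, 0, 0, 1], [0.006, -0.02, 0, 0, 0, 0, 1]]

```text
time: 12.25
eef_pos: [0.4983, 0.2732, 0.2181]
tcp_rot: [0.99, 0.139, -0.015, -0.004]
contact_force: [-0.1, -1.4, -3.9]
opening: 0.227
```

```bash
python3 -c "
from h import *
rel([.505,.2815,.20]);lvl()"
```

```text
tool shift [ 0.0092 -0.0059  0.0179] eef [0.4983 0.2732 0.2181] y axis [ 0.275 -0.961 -0.012] z [-0.031  0.004 -1.   ] F [-0.1 -1.4 -3.9] t 12.25 open 0.227 q [0.32 0.08 1.84 0.01 1.25 1.6 ]
level rot deg [-0.7   1.65  0.  ]
```

apply_moves:
  moves:
    - [[0.009, -0.006, 0, -0.7, 1.6, 0, 1], [0, 0, 0, 0, 0, 0, 1], [0, 0, 0, 0, 0, 0, 1]]

```text
time: 12.55
eef_pos: [0.5034, 0.2829, 0.2135]
tcp_rot: [0.99, 0.141, -0.003, 0.002]
contact_force: [0.3, -0.6, -3.9]
opening: 0.231
```

```bash
python3 -c "
from h import *
rel([.505,.2815,.165]);lvl()"
```

```text
tool shift [0.0014 0.0017 0.0485] eef [0.5034 0.2829 0.2135] y axis [ 0.28  -0.96   0.002] z [-0.005 -0.004 -1.   ] F [ 0.3 -0.6 -3.9] t 12.55 open 0.231 q [ 0.34  0.09  1.83 -0.    1.22  1.63]
level rot deg [ 0.13  0.35 -0.  ]
```

apply_moves:
  moves:
    - [[0.0014, 0.0017, 0.012, 0.1, 0.3, 0, 1], [0, 0, 0.012, 0, 0, 0, 1], [0, 0, 0.012, 0, 0, 0, 1], [0, 0, 0.007, 0, 0, 0, 1], [0, 0, 0, 0, 0, 0, 1]]

```text
time: 13.05
eef_pos: [0.5051, 0.2765, 0.1648]
tcp_rot: [0.99, 0.138, -0.002, 0.001]
contact_force: [-0.2, -0.3, -3.6]
opening: 0.233
```

```bash
python3 -c "
from h import *
rel([.505,.2815,.145]);lvl()"
```

```text
tool shift [ 0.0014 -0.0048  0.0198] eef [0.5051 0.2765 0.1648] y axis [ 0.274 -0.962  0.002] z [-0.004 -0.003 -1.   ] F [-0.2 -0.3 -3.6] t 13.05 open 0.233 q [ 0.33  0.14  1.88 -0.    1.13  1.62]
level rot deg [ 0.1   0.26 -0.  ]
```

apply_moves:
  moves:
    - [[0.0014, -0.0048, 0, 0.1, 0.2, 0, 1], [0, 0, 0, 0, 0, 0, 1]]

```text
time: 13.25
eef_pos: [0.5052, 0.2816, 0.1645]
tcp_rot: [0.99, 0.138, -0.001, -0.0]
contact_force: [1.1, -0.8, -3.9]
opening: 0.229
```

```bash
python3 -c "
from h import *
rel([.505,.2815,.145]);lvl()
im=ctrl.read_camera('side'); cv2.imwrite('pics/s3.png',cv2.resize(im[80:190,220:370,::-1],None,fx=5,fy=5,interpolation=cv2.INTER_CUBIC))"
```

```text
tool shift [-0.0002  0.      0.0195] eef [0.5052 0.2816 0.1645] y axis [ 0.273 -0.962 -0.   ] z [-0.001 -0.    -1.   ] F [ 1.1 -0.8 -3.9] t 13.25 open 0.229 q [0.33 0.14 1.88 0.   1.13 1.63]
level rot deg [-0.01  0.07  0.  ]
```

View pics/s3.png

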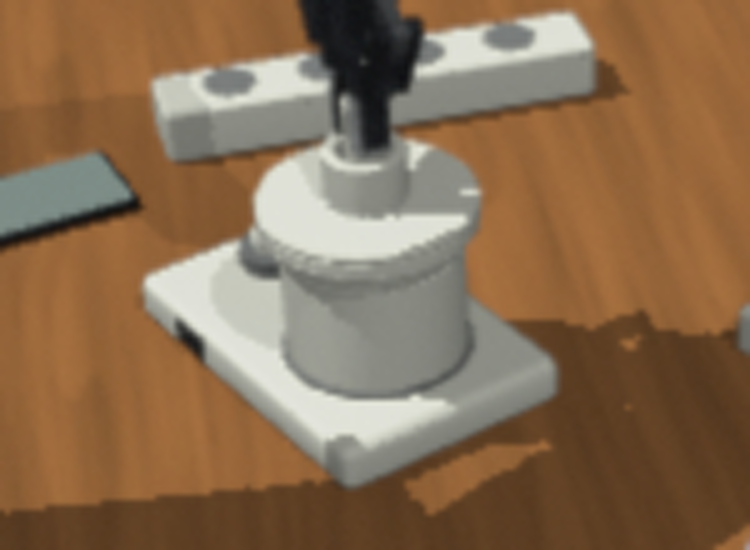

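Run:
```python
from h import *
c=ctrl.get_calibration("side")
th=np.linspace(0,2*np.pi,90)
def ext(x,y,z,r):
    p=np.array([proj([x+r*np.cos(t),y+r*np.sin(t),z],c) for t in th]); p=(p-[220,80])*5
    return np.round([p[:,0].min(),p[:,0].max(),p[:,1].min(),p[:,1].max()])
# expected crop extents if lid (plate top) at pot centre
h=.1645-.063+.005  # inner lid origin
print("inner origin z",h)
print("plate top",ext(.505,.2815,h+.025,.063),"collar top",ext(.505,.2815,h+.055,.024))
print("rim",ext(.505,.2815,.1,.053),"pot foot",ext(.505,.2815,.03,.053))
```

```text
inner origin z 0.10650000000000001
plate top [250. 477. 133. 253.] collar top [316. 404. 121. 166.]
rim [273. 461. 189. 292.] pot foot [283. 465. 290. 395.]
```

Measured against projection, the lid and the pot are offset by the same amount (about +4 crop px), so they're coaxial. I'll lower slowly.

apply_moves:
  moves:
    - [[0, 0, 0.004, 0, 0, 0, 1], [0, 0, 0.004, 0, 0, 0, 1], [0, 0, 0.004, 0, 0, 0, 1], [0, 0, 0.003, 0, 0, 0, 1]]

```text
time: 13.7
eef_pos: [0.5064, 0.2823, 0.1508]
tcp_rot: [0.99, 0.138, 0.002, -0.0]
contact_force: [0.6, 0.3, -4.1]
opening: 0.233
```

```bash
python3 -c "
from h import *
rel([.505,.2815,.144]);lvl()"
```

```text
tool shift [-0.0016  0.0004  0.0068] eef [0.5064 0.2823 0.1508] y axis [ 0.274 -0.962  0.   ] z [ 0.003  0.001 -1.   ] F [ 0.6  0.3 -4.1] t 13.7 open 0.233 q [ 0.33  0.16  1.88 -0.    1.1   1.63]
level rot deg [ 0.   -0.19  0.  ]
```

Plug is inside (no side force). Continuing.

apply_moves:
  moves:
    - [[-0.0012, 0, 0.003, 0, -0.2, 0, 1], [0, 0, 0.003, 0, 0, 0, 1], [0, 0, 0.002, 0, 0, 0, 1], [0, 0, 0, 0, 0, 0, 1]]

```text
time: 14.1
eef_pos: [0.5054, 0.2824, 0.145]
tcp_rot: [0.99, 0.138, -0.0, 0.0]
contact_force: [-0.0, 0.4, -4.2]
opening: 0.23
```

apply_moves:
  moves:
    - [[0, 0, 0.0015, 0, 0, 0, 1], [0, 0, 0.0015, 0, 0, 0, 1], [0, 0, 0.0015, 0, 0, 0, 1]]

```text
time: 14.4
eef_pos: [0.5061, 0.2829, 0.1444]
tcp_rot: [0.99, 0.139, 0.0, 0.0]
contact_force: [-5.9, -1.1, 6.4]
opening: 0.235
```

It's down: the wrist load went from -4 to +6 N at the expected height. I'll let go.

apply_moves:
  moves:
    - [[0, 0, -0.0005, 0, 0, 0, 1], [0, 0, 0, 0, 0, 0, 0], [0, 0, 0, 0, 0, 0, -1], [0, 0, 0, 0, 0, 0, -1], [0, 0, 0, 0, 0, 0, -1], [0, 0, 0, 0, 0, 0, -1], [0, 0, 0, 0, 0, 0, -1], [0, 0, -0.03, 0, 0, 0, -1], [0, 0, -0.03, 0, 0, 0, -1], [0, 0, 0, 0, 0, 0, -1], [0, 0, 0, 0, 0, 0, -1]]

```text
time: 15.5
eef_pos: [0.507, 0.2828, 0.2054]
tcp_rot: [0.99, 0.138, 0.002, -0.0]
contact_force: [-0.5, -0.2, -0.3]
opening: 1.002
```

Run:
```python
from h import *
rel([.505,.2815,.117]);lvl()
c=ctrl.get_calibration("wrist"); im=ctrl.read_camera("wrist")
k=proj([.505,.2815,.171],c);p=proj([.505,.2815,.111],c)
u,v=proj([.505,.2815,.14],c); x0=max(0,int(u)-100);y0=min(250,max(0,int(v)-75))
print("knob",(k-[x0,y0])*3.5,"collar",(proj([.505,.2815,.141],c)-[x0,y0])*3.5,x0,y0,"mm/px knob",np.linalg.norm(proj([.515,.2815,.171],c)-k)/10)
a=cv2.resize(im[y0:y0+150,x0:x0+200,::-1],None,fx=3.5,fy=3.5,interpolation=cv2.INTER_CUBIC)
cv2.imwrite("pics/w6.png",a)
np.save("w6.npy",c["cam_to_world"])
```

```text
tool shift [-0.0025  0.0007  0.0884] eef [0.507  0.2828 0.2054] y axis [ 0.274 -0.962 -0.   ] z [ 0.003  0.001 -1.   ] F [-0.5 -0.2 -0.3] t 15.5 open 1.002 q [ 0.33  0.1   1.84 -0.    1.2   1.63]
level rot deg [-0.   -0.18  0.  ]
knob [352.41314109 316.9537723 ] collar [352.17510671 266.6164435 ] 218 139 mm/px knob 1.3847637204598153
```

View pics/w6.png

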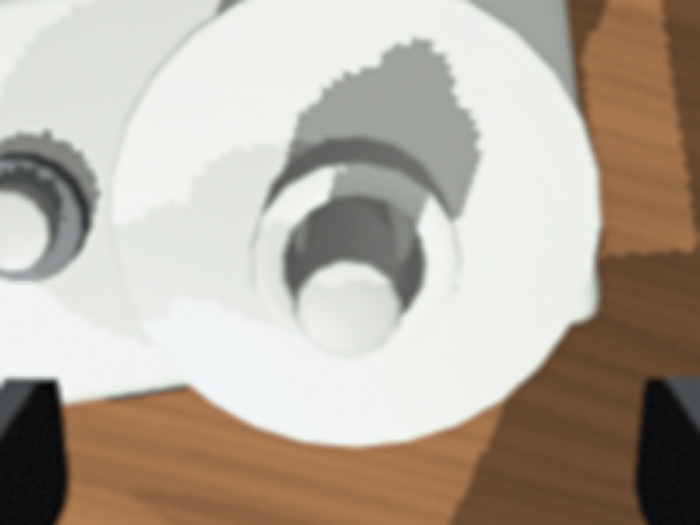

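The lids are nested on the pot. The knob top is at crop (350,308) and I predicted (352,317), about 2 mm apart, and the collar is centred at about (356,264). I'll go down around the collar.

apply_moves:
  moves:
    - [[-0.0012, 0.0012, 0.02, 0, -0.2, 0, -1], [0, 0, 0.02, 0, 0, 0, -1], [0, 0, 0.02, 0, 0, 0, -1], [0, 0, 0.014, 0, 0, 0, -1], [0, 0, 0, 0, 0, 0, -1]]

```text
time: 16.05
eef_pos: [0.5039, 0.2805, 0.1237]
tcp_rot: [0.99, 0.138, -0.003, 0.001]
contact_force: [-0.3, 0.2, -0.8]
opening: 1.005
```

```bash
python3 -c "
from h import *
rel([.506,.2815,.115]);lvl()"
```

```text
tool shift [ 0.0023 -0.0004  0.0087] eef [0.5039 0.2805 0.1237] y axis [ 0.274 -0.962  0.   ] z [-0.006 -0.002 -1.   ] F [-0.3  0.2 -0.8] t 16.05 open 1.005 q [0.33 0.19 1.9  0.   1.06 1.63]
level rot deg [ 0.02  0.37 -0.  ]
```

apply_moves:
  moves:
    - [[0.0023, -0.0004, 0.004, 0, 0.35, 0, -1], [0, 0, 0.004, 0, 0, 0, -1], [0, 0, 0, 0, 0, 0, -1]]

```text
time: 16.35
eef_pos: [0.5065, 0.2817, 0.1154]
tcp_rot: [0.99, 0.138, 0.0, 0.0]
contact_force: [-0.0, 0.1, -0.2]
opening: 1.0
```

```bash
python3 -c "
from h import *
rel([.506,.2815,.115]);lvl()"
```

```text
tool shift [-0.0006  0.      0.0004] eef [0.5065 0.2817 0.1154] y axis [ 0.274 -0.962  0.   ] z [ 0. -0. -1.] F [-0.   0.1 -0.2] t 16.35 open 1.0 q [ 0.33  0.2   1.9  -0.    1.04  1.63]
level rot deg [ 0.02 -0.02  0.  ]
```

apply_moves:
  moves:
    - [[0, 0, 0, 0, 0, 0, -0.2], [0, 0, 0, 0, 0, 0, 0.1], [0, 0, 0, 0, 0, 0, 0.4], [0, 0, 0, 0, 0, 0, 1], [0, 0, 0, 0, 0, 0, 1], [0, 0, 0, 0, 0, 0, 1]]
  force: 50

```text
time: 16.95
eef_pos: [0.5077, 0.2823, 0.1178]
tcp_rot: [0.99, 0.138, 0.002, -0.0]
contact_force: [0.1, -1.2, -0.6]
opening: 0.547
```

```bash
python3 -c "
from h import *
rel([.506,.2815,.215]);lvl()"
```

```text
tool shift [-0.0014  0.0002 -0.0972] eef [0.5077 0.2823 0.1178] y axis [ 0.274 -0.962 -0.   ] z [ 0.004  0.001 -1.   ] F [ 0.1 -1.2 -0.6] t 16.95 open 0.547 q [0.33 0.2  1.9  0.   1.04 1.63]
level rot deg [-0.01 -0.25  0.  ]
```

The grip is on the 48 mm collar (opening 0.55). I'll lift slowly, checking drift because the bore leaves only 5 mm.

apply_moves:
  moves:
    - [[-0.0008, 0, -0.005, 0, -0.2, 0, 1], [0, 0, -0.006, 0, 0, 0, 1], [0, 0, -0.006, 0, 0, 0, 1], [0, 0, -0.006, 0, 0, 0, 1]]

```text
time: 17.35
eef_pos: [0.5054, 0.2814, 0.1403]
tcp_rot: [0.99, 0.138, -0.002, 0.0]
contact_force: [-0.7, -0.2, -2.7]
opening: 0.546
```

```bash
python3 -c "
from h import *
rel([.507,.282,.215]);lvl()"
```

```text
tool shift [ 0.0014 -0.0001 -0.0747] eef [0.5054 0.2814 0.1403] y axis [ 0.274 -0.962  0.   ] z [-0.004 -0.001 -1.   ] F [-0.7 -0.2 -2.7] t 17.35 open 0.546 q [0.33 0.17 1.89 0.   1.09 1.63]
level rot deg [ 0.01  0.23 -0.  ]
```

apply_moves:
  moves:
    - [[0.0018, 0, -0.006, 0, 0.2, 0, 1], [0.0004, 0, -0.008, 0, 0, 0, 1], [0.0004, 0, -0.008, 0, 0, 0, 1], [0.0004, 0, -0.008, 0, 0, 0, 1]]

```text
time: 17.75
eef_pos: [0.5086, 0.2824, 0.1734]
tcp_rot: [0.99, 0.138, 0.0, 0.0]
contact_force: [0.2, -0.2, -1.9]
opening: 0.552
```

```bash
python3 -c "
from h import *
rel([.507,.282,.215]);lvl()"
```

```text
tool shift [-0.0016 -0.0001 -0.0416] eef [0.5086 0.2824 0.1734] y axis [ 0.274 -0.962  0.   ] z [ 0.001  0.    -1.   ] F [ 0.2 -0.2 -1.9] t 17.75 open 0.552 q [ 0.33  0.14  1.86 -0.    1.14  1.63]
level rot deg [ 0.01 -0.03  0.  ]
```

apply_moves:
  moves:
    - [[-0.0015, 0, -0.008, 0, 0, 0, 1], [0, 0, -0.008, 0, 0, 0, 1], [0, 0, -0.008, 0, 0, 0, 1], [0, 0, -0.008, 0, 0, 0, 1]]

```text
time: 18.15
eef_pos: [0.5071, 0.282, 0.2088]
tcp_rot: [0.99, 0.138, 0.001, -0.0]
contact_force: [-0.6, 0.4, -2.9]
opening: 0.548
```

```bash
python3 -c "
from h import *
rel([.507,.282,.225]);lvl()"
```

```text
tool shift [-0.0001 -0.     -0.0162] eef [0.5071 0.282  0.2088] y axis [ 0.274 -0.962  0.   ] z [ 0.001  0.    -1.   ] F [-0.6  0.4 -2.9] t 18.15 open 0.548 q [ 0.33  0.1   1.84 -0.    1.21  1.63]
level rot deg [ 0.   -0.08  0.  ]
```

apply_moves:
  moves:
    - [[0, 0, -0.01, 0, 0, 0, 1], [0, 0, -0.01, 0, 0, 0, 1], [0, 0, 0, 0, 0, 0, 1], [0, 0, 0, 0, 0, 0, 1], [0, 0, 0, 0, 0, 0, 1], [0, 0, 0, 0, 0, 0, 1]]

```text
time: 18.75
eef_pos: [0.5075, 0.2821, 0.232]
tcp_rot: [0.99, 0.138, 0.002, -0.0]
contact_force: [0.2, -0.3, -2.9]
opening: 0.547
```

```bash
python3 -c "
from h import *
rel([.507,.282,.225]);lvl()
im=ctrl.read_camera('side'); cv2.imwrite('pics/s4.png',cv2.resize(im[50:190,220:370,::-1],None,fx=4,fy=4,interpolation=cv2.INTER_CUBIC))
print((proj([.505,.2815,.171],ctrl.get_calibration('side'))-[220,50])*4)"
```

```text
tool shift [-0.0005 -0.      0.007 ] eef [0.5075 0.2821 0.232 ] y axis [ 0.274 -0.962 -0.   ] z [ 0.003  0.001 -1.   ] F [ 0.2 -0.3 -2.9] t 18.75 open 0.547 q [ 0.33  0.08  1.81 -0.    1.25  1.63]
level rot deg [-0.  -0.2  0. ]
[287.17015176 222.58033106]
```

View pics/s4.png

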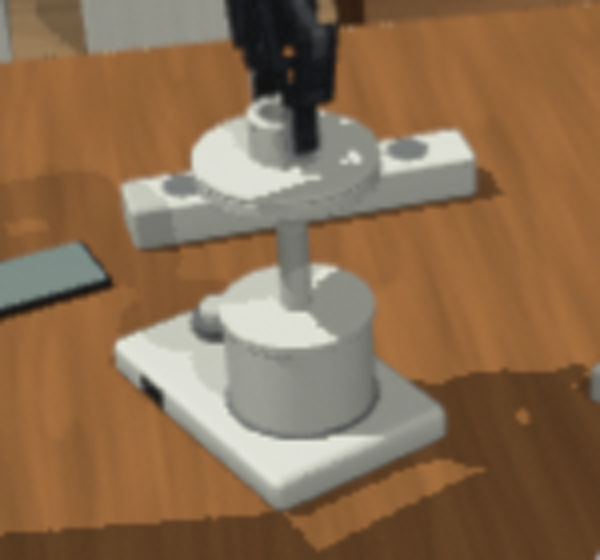

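The inner lid sits flush and upright on the pot, with its flange at rows 265–345. The outer lid is held level, 114 mm above where it sat. I'll hand in.

```bash
python3 -c "
from h import *
print(ctrl.sign_off()); rel([.507,.282,.225])"
```

```text
the job is handed in; nothing more can be done
None
the job is handed in; nothing more can be done
```

The job is handed in at about 19 s of the 64 s allowed. The arm is still holding the outer lid in the air above the seated inner lid; sign-off gave no verdict.

- **Start button:** I pressed it with shut fingers until it bottomed out at 38 N (TCP 45 mm above the table), then lifted off. I did not measure the joint springing back.
- **Nested lids:** I carried both by the knob and lowered them slowly. They touched down at the expected height, and the wrist load went from -4 to +6 N before I let go. A close view then showed them nested on the pot, with the knob within about 2 mm of my pot-centre estimate.
- **Outer lid:** I lifted it alone by the collar. The load was about 2–3 N, against about 4 N for both lids.
- **Last checks:** The outer lid is level to about 0.2° and roughly 114 mm above where it sat. The side view shows the inner lid flush and upright on the pot. I saw no bystander moved, but the last pictures do not show all of them.
- **Disagreements:** The cameras first differed by 3–5 mm on the pot centre, until a rim fit brought them to within about 2.5 mm. The TCP also read about 2 mm higher after I closed on the collar, with no effect that I could see.

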